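# Refit the bay cover of a small computer

## Task

The thin aluminium cover plate of the small computer's open bay has been left on the network switch, where it lies too flat to be picked up: press lightly on it and edge it out over the switch's front edge (the side with the ports, facing you) until it overhangs enough to pinch it there by its long edges. Lay it flat in the bay's guides, still standing out at the computer's front with its grooved end outermost, then push it in gently past the spring catches until it is fully home against the stop. Do not lean on the plate or force it, do not drop it, and leave everything else on the bench where it is.

Things in the scene. Friction and masses are not known exactly. Their poses are not given: they have to be found in the camera images.
- plate: Bay cover: flat bare aluminium plate 120 mm long (x), 60 wide (y), 3 thick, about 60 g, vent slots on top, four short grooves across its front end (-x). Starts wholly on the switch, lying flat near the middle of its top, roughly square to it. Smooth: slides on switch and guides with friction about 0.3, far less than rubber fingertips have on it. Origin: centre of its underside.
- plate_front (a point): Middle of the plate's front (grooved) end face, 60 mm from the plate's centre along its -x, at half its thickness.
- hub: Network switch, fixed: dark steel box 170 mm deep (x), 210 wide (y), 44 high, two rows of ports in its front face (-x, towards the robot). Its top is plain, flat and hard (it does not give), so touch down slowly, a few mm per second: the plate must not be pressed on it with more than 25 N; some 5 to 7 N is enough to edge it along. Origin: centre of its underside.
- hub_edge (a point): Middle of the switch's top front edge: on the front face (x = -85 mm from the centre) at the top's height (44 mm). Axes as the switch's: -x points out over the edge.
- pc: Small computer lying flat, fixed: light grey box 182 mm deep (x), 178 wide (y), 54 high, front (-x) towards the robot. In its top a straight recess 64 mm wide, 8 deep, runs from the open front face 116 mm back to the stop, a rubber strip (gives 1 mm at about 10 N). The plate must not be pressed against the computer with more than 25 N in any direction. Origin: centre of its underside.
- pc_mouth (a point): Middle of the open front end of the recess: on the front face, at ledge height, 46 mm above the bench. Axes as the computer's: -x points out in front. Two ledges along the recess's sides carry the plate; guide walls rise 4 mm from them (2 mm play each side of the plate), then slope outwards at 45 degrees to the top, where they are 72 mm apart.
- pc_catch (a point): Midpoint between the two sprung round steel catches in the recess's sides, 20 mm in front of the stop, at ledge height. Each stands 3.5 mm into the recess (1.5 mm inside the plate's edge). The plate's inner corners meet them 24 mm before home; over the next 4 mm they resist the push with up to about 5 N, then with about 1 N until the stop is felt.
- pc_home (a point): Where the plate's origin lies when it is home: 56 mm behind the front face, at ledge height; x points along the recess to the stop. Home, the plate touches the stop, its front end stands 4 mm out of the front face, and its inner end is under two steel tabs that reach 12 mm forward from the stop, 5.5 mm above the ledges.
- driver: Bystander: yellow-handled screwdriver 170 mm long, 26 mm thick, lying between the two machines, nearer the robot. Origin: its middle, on the bench.
- dish: Bystander: small steel screw dish, 64 mm across, 22 mm high, between the two machines, further off.
- memory: Bystander: memory module 133 x 31 x 5 mm lying to the left.
- drive: Bystander: flat grey drive 100 x 70 x 7 mm lying to the right.
- cooler: Bystander: processor cooler with fan, 92 x 92 x 62 mm, near the robot on the left.
- cleaner: Bystander: white bottle 48 mm across, 120 mm high, behind the machines on the right.
- tape: Bystander: roll of yellow tape, 90 mm across, 19 mm high, lying near the robot on the right.
Things that resemble listed ones, but are neither listed nor needed, are in the scene too. Of the things like the plate, leave any that is green or purple; of the rest the larger one is meant.

How it is judged:
On the way, in this order (a step that is already met when the one before it is completed fails the run):
1. the plate lies flat on the switch with its front end out over the front edge by at least 18 mm (x of plate_front in the frame of hub_edge below -0.018 m and z of plate_front in the frame of hub_edge between -0.003 and 0.005 m and angle between plate's own z axis and vertical below 0.06 rad and contact force between plate and hub above 0.1 N), for 0.2 s.
2. the plate lies on the ledges between the guides, still 12 to 75 mm short of home (x of plate in the frame of pc_home between -0.075 and -0.012 m and y of plate in the frame of pc_home between -0.004 and 0.004 m and z of plate in the frame of pc_home below 0.003 m and contact force between plate and pc above 0.1 N), for 0.1 s.
At the end, for the whole second after the job is handed in: The plate lies at rest on both ledges between the guides, fully home: against the stop (not more than 2 mm short of it), within 3 mm of the recess's centre line, within 2 mm of ledge height, its grooved end outermost, and the robot has let go of it (x of plate in the frame of pc_home between -0.002 and 0.003 m and y of plate in the frame of pc_home between -0.003 and 0.003 m and z of plate in the frame of pc_home between -0.002 and 0.002 m and angle between the x axis of plate and the x axis of pc, either way round below 0.05 rad and distance between plate_front and pc_mouth below 0.012 m and linear speed of plate below 0.01 m/s and contact force between the fingers and plate below 0.05 N); the robot touches nothing.
It fails at once if the plate is pressed on the switch with more than 25 N (contact force between plate and hub above 25 N).
It fails at once if the plate is pressed against the computer with more than 25 N (contact force between plate and pc above 25 N).
It fails at once if the fingers press on the switch or the computer with more than 25 N (contact force between the fingers and hub above 25 N or contact force between the fingers and pc above 25 N).
It fails at once if the plate is dropped (falls below the tops of the machines) (height (world z) of plate below 0.03 m).
It fails at once if a bystander is moved by more than 20 mm (distance of any of driver, dish, memory, drive, cooler, cleaner, tape from where it was at the start of the episode above 0.02 m).
It also fails if it takes over 72 s, if anything falls off the work surface, if the arm or the gripper's body presses on something with over 40 N, if the wrist force passes 120 N, or if a joint passes its speed limit or range.

## Robot

A 6-joint arm with a two-finger parallel gripper is mounted at the origin on the work surface. World frame = base frame: x ahead of the robot, y to its left, z up, the work surface at z = 0. Lengths are in m, angles in rad, forces in N, time in s.
With the tool pointing down it reaches from about 0.35 to 0.775 m from the base axis. Payload 7.3 kg.
Tool frame: the origin (TCP) lies at the very end of the fingers, on their centre line; the grasp point (between the pads) lies robot.pinch_z behind it (robot.pinch_z is the distance from the TCP to the grasp point, in m); y points along the fingers, z is the direction in which the jaws open and shut, and the axes are right-handed (so a half turn about y gives the same grasp; the last joint's range is limited). The gripper opens to 92 mm and grips with 3 to 60 N. Pads are 19 mm wide; open, the fingers measure 130 mm over their backs; the gripper's body (75 mm by 190 mm) begins 47 mm behind the grasp point.
Start: joints at [-1.335, 0.342, 1.524, -0, 1.275, -0.146], TCP at [0.196, -0.487, 0.227] pointing down, gripper open.
Joint ranges: [-2.53, 2.53], [-0.77, 2.02], [0.04, 2.7], [-1, 4.14], [0.28, 2.66], [-3.11, 3.11]. Speed limits (rad/s): [2.57, 2.57, 3.14, 3.14, 3.14, 3.14].

## Interface

Orientations are given as [roll, pitch, yaw] about the fixed x, y, z axes, in that order (R = Rz(yaw) Ry(pitch) Rx(roll)).
In Python, from cell import status, viewer, robot gives the robot as it stands. The module is installed in compiled form; this text tells all that it offers.
- The arm moves only by the shell command python3 -m pendant 'ROWS' [FORCE]. ROWS is JSON, a list that holds one entry, the list of rows, each a list of 7 numbers: the shift along the tool's x, y, z in cm, then the turn, a rotation vector about the tool's x, y, z in rad, then the finger opening in cm, from 0 to 9.18. A call has 1 to 20 rows; each row is the pose to reach, as a shift and turn from the pose commanded when the call began, along the tool's axes at that moment; what a row does not reach only later rows make up. A row lasts 1/10 s, in which the tool goes at most 50 mm and 8.59 degrees, less where a joint would pass 70% of its speed; a pose out of reach is approached as far as the arm can. A call with a gripper value outside its range is refused whole. The fingers move at their own pace and stop on an object; FORCE is the grip in N (left out, the last holds). Time passes only in rows, so rows that repeat a pose let the fingers close. It gives the time, the measured TCP pose, the force and the opening at its end, in the units of the state.
- status.observe(): the state, without advancing time (a new reading comes with each control period).
- viewer.read_camera(name): name is "side" or "top" or "wrist"; returns a dict with "image" (480x640x3 uint8, red, green, blue), "range_z" (480x640 float32, m along the optical axis (not along the pixel's ray), 0 where there is no reading), "fx", "fy", "cx", "cy" (pixels), "camera_from_world" (4x4, takes a point from world to camera coordinates). Camera axes: x right, y up, looking along -z (the intrinsics and any distortion apply to the point x, -y, -z); pixel columns grow to the right and rows downward; lengths in m; the calibration is good to about 2 mm. A picture is of the moment at which its call begins.
- robot.hand_in(): hands the job in, once; it reports no verdict.
The state is a dict: "time": time; "qpos": joint angles; "qvel": joint speeds; "joint_efforts": joint torques, N m; "tool_pos": TCP position; "tool_rot": TCP orientation; "contact_force": force on the tool from outside, world axes, zero at the start; "torque": the same for the moment, N m; "opening": finger opening in m.
Only numpy, scipy, OpenCV 4.12 (cv2) and the standard library are available. Lean on these libraries where they do the work, as an engineer would, in place of code of your own. Each camera call takes 0.05 s, during which the arm holds its last target. There are 200 camera calls.

## Working session

There is one attempt and no reset: what is moved stays moved. The work goes in short steps, Python scripts to look and compute and a shell command to move; the robot and the scene stay as the last step left them, time stands still between calls to the robot, and variables do not carry over. Pictures are saved under pics/ and viewed, about 8 in all and at most 12, crops included, and the job is handed in when it is done.

```bash
mkdir -p pics; cat > h.py <<'E'
import numpy as np,cv2
from cell import status,viewer,robot
def cam(n):
    d=viewer.read_camera(n); np.savez(''+n+'.npz',**d); return d
def world(d,u,v,z=None):
    # world points from pixels by depth (z=None) or by plane z
    T=np.linalg.inv(d['camera_from_world'])
    u=np.asarray(u,float);v=np.asarray(v,float)
    r=np.stack([(u-d['cx'])/d['fx'],-(v-d['cy'])/d['fy'],-np.ones_like(u)],-1)
    if z is None: s=d['range_z'][v.astype(int),u.astype(int)]
    else:
        w=r@T[:3,:3].T; s=(z-T[2,3])/w[...,2]
    return (r*np.asarray(s)[...,None])@T[:3,:3].T+T[:3,3]
def pix(d,p):
    c=np.asarray(p)@d['camera_from_world'][:3,:3].T+d['camera_from_world'][:3,3]
    return np.stack([d['cx']+d['fx']*c[...,0]/-c[...,2],d['cy']+d['fy']*c[...,1]/c[...,2]],-1)
def save(n,im): cv2.imwrite('pics/'+n+'.png',im[...,::-1])
E
python3 - <<'E'
from h import *
s=status.observe();print(s);print(robot.pinch_z)
d=cam('top');save('top1',d['image']);print({k:d[k] for k in ['fx','fy','cx','cy','camera_from_world']}, d.keys())
d=cam('side');save('side1',d['image']);print(d['camera_from_world'])
E
```

```text
{'time': 0.0, 'qpos': array([-1.33501142e+00,  3.42722503e-01,  1.52501757e+00, -3.84142024e-05,
        1.27541467e+00, -1.45975395e-01]), 'qvel': array([ 3.23994032e-04,  4.14411030e-06,  2.31626914e-04, -1.14875584e-03,
        1.55727819e-03,  9.61384963e-04]), 'joint_efforts': array([ 4.66926358e-04, -4.31242526e+01, -2.44216150e+01,  7.18640070e-02,
        5.60111320e-02, -1.38967848e-04]), 'tool_pos': array([ 0.19551497, -0.48678925,  0.2260449 ]), 'tool_rot': array([-1.57234715e+00,  1.90875296e-04, -2.75982129e+00]), 'contact_force': array([-0.04614186, -0.6964926 ,  0.90625236]), 'torque': array([-0.01172057,  0.01351408, -0.00782555]), 'opening': 0.0919533893348978}
0.0188
{'fx': 617.9078304840768, 'fy': 617.9078304840768, 'cx': 318.15992185413603, 'cy': 232.61203022259483, 'camera_from_world': array([[-0.00471995, -0.99988692, -0.01427803,  0.0090454 ],
       [ 0.99901839, -0.00534378,  0.04397379, -0.53671002],
       [-0.04404512, -0.01405646,  0.99893065, -1.44170927],
       [ 0.        ,  0.        ,  0.        ,  1.        ]])} dict_keys(['image', 'range_z', 'fx', 'fy', 'cx', 'cy', 'camera_from_world'])
[[-0.9617307  -0.27376265  0.01131663  0.52272419]
 [ 0.2045285  -0.68980135  0.69450859 -0.13254672]
 [-0.18232428  0.67024481  0.7193954  -1.41501467]
 [ 0.          0.          0.          1.        ]]
```

View pics/top1.png

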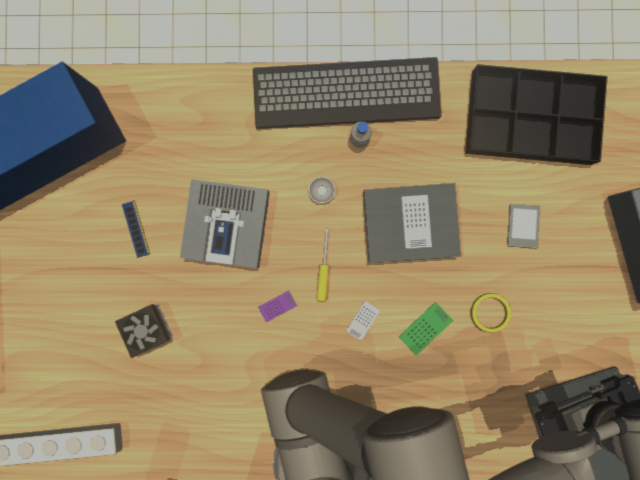

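Top view: the plate is on the dark switch at (416,221) with its grooves at the bottom, facing the robot. The computer is at (225,225) with its bay mouth at the bottom around (220,262). The lookalikes at (277,306), (363,320) and (426,328) are to be left alone.

```bash
cat > m.py <<'E'
from h import *
d=dict(np.load('top.npz'));im=d['image']
vv,uu=np.mgrid[0:480,0:640]
P=world(d,uu,vv);P[d['range_z']==0]=np.nan
def rect(mask,z,name):
    n,l,st,c=cv2.connectedComponentsWithStats(mask.astype(np.uint8))
    i=1+np.argmax(st[1:,4]);v,u=np.nonzero(l==i)
    W=world(d,u,v,z)
    r=cv2.minAreaRect((W[:,:2]*1000).astype(np.float32));print(name,st[i],r,'zmed',np.nanmedian(P[l==i][:,2]))
box=lambda a,b,c,e:(uu>a)&(uu<b)&(vv>c)&(vv<e)
Z=P[...,2]
rect(box(170,280,170,280)&(Z>.03),.054,'pc')
rect(box(350,475,170,280)&(Z>.03),.044,'hub')
rect(box(395,440,185,255)&(im.min(-1)>125),.047,'plate')
a=cv2.resize(im[175:275,175:280],None,fx=5,fy=5,interpolation=cv2.INTER_CUBIC)
save('pc1',a)
b=cv2.resize(im[175:275,355:470],None,fx=5,fy=5,interpolation=cv2.INTER_CUBIC)
save('both',np.hstack([a,b])[:, :800])
print(np.hstack([a,b]).shape)
im=dict(np.load('side.npz'))['image'];save('s',im)
E
python3 m.py; python3 -c "
import cv2
a=cv2.imread('pics/pc1.png');
b=cv2.imread('pics/top1.png')[175:275,355:470];b=cv2.resize(b,None,fx=2.3,fy=2.3);a=a[:500,:525]
import numpy as np
c=np.zeros((500,800,3),np.uint8);c[:,:525]=a;c[:230,530:795]=b[:,:265];cv2.imwrite('pics/c.png',c)"
```

```text
pc [ 180  179   89   89 6022] ((557.9591064453125, 220.5019989013672), (181.29006958007812, 182.0234375), 82.00239562988281) zmed 0.053430580498938784
hub [ 364  183   98   80 6809] ((557.3628540039062, -209.88111877441406), (170.75930786132812, 211.2572479248047), 3.9038820266723633) zmed 0.045391930282845605
plate [ 401  195   31   54 1380] ((560.1798706054688, -218.80160522460938), (120.88814544677734, 61.00699996948242), 3.660430431365967) zmed 0.04787013146706798
(500, 1100, 3)Traceback (most recent call last):
  File "<string>", line 6, in <module>
    c=np.zeros((500,800,3),np.uint8);c[:,:525]=a;c[:230,530:795]=b[:,:265];cv2.imwrite('pics/c.png',c)
                                                 ~^^^^^^^^^^^^^^
ValueError: could not broadcast input array from shape (230,264,3) into shape (230,265,3)
```

View pics/side1.png

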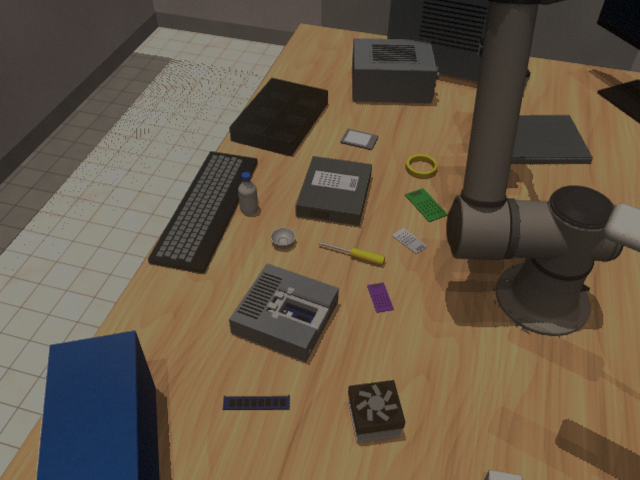

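```bash
cat >> h.py <<'E'
from scipy.spatial.transform import Rotation as Ro
def go(p,yaw):
    "tool-frame shift (cm) and turn to reach TCP p, pointing down, yaw"
    s=status.observe();R=Ro.from_euler('xyz',s['tool_rot'])
    t=R.inv()*Ro.from_euler('xyz',[-np.pi/2,0,yaw])
    print('shift',np.round(R.inv().apply(np.array(p)-s['tool_pos'])*100,2),'turn',np.round(t.as_rotvec(),3))
E
python3 - <<'E'
from h import *
go([.572,-.218,.13],.066-np.pi)
E
```

```text
shift [-44.95   9.64 -10.91] turn [0.001 0.316 0.   ]
```

View pics/pc1.png

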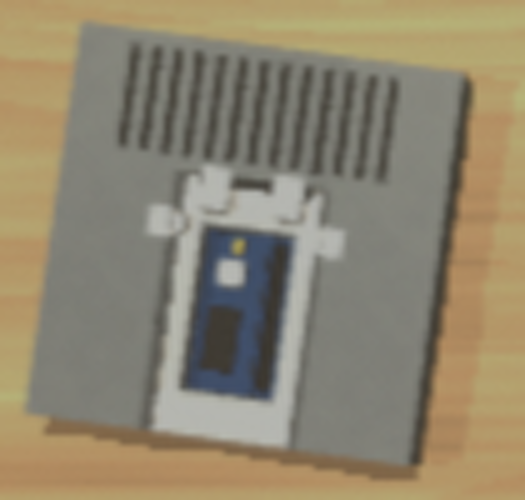

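The crop shows the recess mouth between about (148,430) and (293,447), the stop near the top with two tabs, and the catches at (165,220) and (328,242). I'll move above the plate now.

```bash
python3 -m pendant '[[[-2,0,-0.5,0,0.02,0,9.1],[-5,0.5,-1.2,0,0.04,0,9.1],[-9,1,-2.2,0,0.07,0,9.1],[-13,2,-3.2,0,0.1,0,9.1],[-17,3,-4.1,0,0.13,0,6],[-21,4,-5.1,0,0.16,0,4],[-25,5,-6.1,0,0.19,0,2],[-29,6,-7,0,0.22,0,0],[-33,7,-8,0,0.25,0,0],[-37,8,-9,0,0.27,0,0],[-40,8.6,-9.7,0,0.29,0,0],[-42.5,9.1,-10.3,0,0.3,0,0],[-44,9.5,-10.7,0,0.31,0,0],[-44.95,9.64,-10.91,0,0.316,0,0],[-44.95,9.64,-10.91,0,0.316,0,0],[-44.95,9.64,-10.91,0,0.316,0,0]]]' 10
python3 - <<'E'
from h import *
s=status.observe();print(s['qpos'],s['tool_pos'],s['contact_force'],s['opening'])
d=cam('wrist');save('w1',d['image'])
go([.572,-.218,.053],.066-np.pi)
E
```

```text
time: 1.7
tool_pos: [0.5716, -0.2189, 0.1303]
tool_rot: [-1.571, -0.001, -3.076]
contact_force: [-1.0, -0.2, -0.7]
opening: 0.0012
[-4.90583102e-01  5.84807266e-01  1.40409541e+00 -4.47651996e-04
  1.15307773e+00  1.01453218e+00] [ 0.57164245 -0.21886756  0.13027428] [-1.04225134 -0.16533589 -0.73042356] 0.0012005604481338287
shift [-0.05  7.75 -0.11] turn [-0.    -0.001  0.   ]
```

View pics/w1.png

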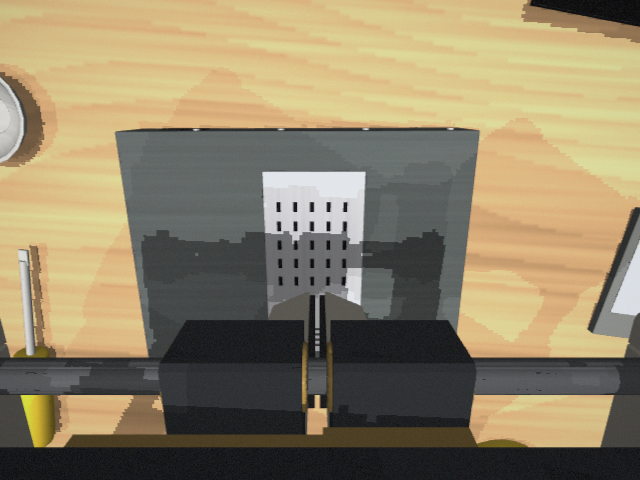

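The wrist view confirms the plate under the fingers, its long edges running up the picture from (268,290) and (365,290). Descending.

```bash
python3 -m pendant '[[[0,1.5,0,0,0,0,0],[0,3.5,0,0,0,0,0],[0,5.5,0,0,0,0,0],[0,6.5,0,0,0,0,0],[0,7.2,0,0,0,0,0],[0,7.5,0,0,0,0,0],[0,7.5,0,0,0,0,0],[0,7.5,0,0,0,0,0]]]' 10
python3 -m pendant '[[[0,0.05,0,0,0,0,0],[0,0.1,0,0,0,0,0],[0,0.15,0,0,0,0,0],[0,0.2,0,0,0,0,0],[0,0.25,0,0,0,0,0],[0,0.3,0,0,0,0,0],[0,0.35,0,0,0,0,0],[0,0.4,0,0,0,0,0]]]' 10
```

```text
time: 2.55
tool_pos: [0.5725, -0.2188, 0.0561]
tool_rot: [-1.57, 0.001, -3.076]
contact_force: [-0.3, -0.2, -0.3]
opening: 0.0001
time: 3.35
tool_pos: [0.5721, -0.2185, 0.0512]
tool_rot: [-1.571, -0.0, -3.076]
contact_force: [-0.2, 0.3, 0.2]
opening: 0.0005
```

```bash
python3 -m pendant '[[[0,0.04,0,0,0,0,0],[0,0.08,0,0,0,0,0],[0,0.12,0,0,0,0,0],[0,0.16,0,0,0,0,0],[0,0.2,0,0,0,0,0],[0,0.24,0,0,0,0,0]]]'
python3 -m pendant '[[[0,0.03,0,0,0,0,0],[0,0.06,0,0,0,0,0],[0,0.06,0,0,0,0,0]]]'
```

```text
time: 3.95
tool_pos: [0.5721, -0.2185, 0.0489]
tool_rot: [-1.571, 0.0, -3.076]
contact_force: [-0.3, -0.2, 0.2]
opening: 0.0006
time: 4.25
tool_pos: [0.5721, -0.2185, 0.0483]
tool_rot: [-1.571, -0.0, -3.076]
contact_force: [-0.2, -0.7, -0.9]
opening: 0.0006
```

```bash
python3 -m pendant '[[[0,0.03,0,0,0,0,0],[0,0.06,0,0,0,0,0],[0,0.06,0,0,0,0,0]]]'
python3 -m pendant '[[[0,0.02,0,0,0,0,0],[0,0.04,0,0,0,0,0],[0,0.04,0,0,0,0,0]]]'
```

```text
time: 4.55
tool_pos: [0.5721, -0.2185, 0.0477]
tool_rot: [-1.571, -0.0, -3.076]
contact_force: [0.5, -0.3, 0.1]
opening: 0.0002
time: 4.85
tool_pos: [0.5721, -0.2185, 0.0473]
tool_rot: [-1.571, 0.0, -3.076]
contact_force: [-0.6, -0.9, -0.4]
opening: 0.0001
```

```bash
for i in 1 ; do python3 -m pendant '[[[0,0.02,0,0,0,0,0],[0,0.04,0,0,0,0,0],[0,0.04,0,0,0,0,0]]]' | grep -E "pos|force"; done
python3 -m pendant '[[[0,0.02,0,0,0,0,0],[0,0.02,0,0,0,0,0]]]'| grep -E "pos|force"
```

```text
tool_pos: [0.5722, -0.2185, 0.0473]
contact_force: [-2.1, -0.1, 4.8]
tool_pos: [0.5722, -0.2185, 0.0473]
contact_force: [-1.7, 2.3, 6.5]
```

Contact at about 6 N. Sliding out, checking on the way.

```bash
python3 -m pendant '[[[0.1,0,0,0,0,0,0],[0.3,0,0,0,0,0,0],[0.6,0,0,0,0,0,0],[0.9,0,0,0,0,0,0],[1.2,0,0,0,0,0,0],[1.5,0,0,0,0,0,0],[1.5,0,0,0,0,0,0]]]'| grep -E "pos|force"
python3 - <<'E'
from h import *
d=cam('top');im=d['image'];save('top2',cv2.resize(im[170:290,350:480],None,fx=5,fy=5))
vv,uu=np.mgrid[0:480,0:640]
m=(uu>395)&(uu<445)&(vv>185)&(vv<285)&(im.min(-1)>125)&((im.max(-1).astype(int)-im.min(-1))<30)
n,l,st,c=cv2.connectedComponentsWithStats(m.astype(np.uint8))
print(st)
E
```

```text
tool_pos: [0.5573, -0.2199, 0.0473]
contact_force: [1.1, -0.8, 5.8]
[[     0      0    640    480 307042]
 [   422    192      2      1      2]
 [   423    197      2      1      2]
 [   428    198      2      2      2]
 [   433    198      1      1      1]
 [   435    199      1      1      1]
 [   416    200      5      2      5]
 [   422    201      1      1      1]
 [   427    201      1      1      1]
 [   438    200      3      3      4]
 [   442    203      3      2      4]
 [   426    204     19     11     42]
 [   441    205      1      1      1]
 [   416    239     15      9     79]
 [   396    253      3      7     11]
 [   424    252      2      1      2]]
```

```bash
python3 -m pendant '[[[0.2,0,0,0,0,0,0],[0.5,0,0,0,0,0,0],[0.8,0,0,0,0,0,0],[1.1,0,0,0,0,0,0],[1.4,0,0,0,0,0,0],[1.7,0,0,0,0,0,0],[2,0,0,0,0,0,0],[2.3,0,0,0,0,0,0],[2.5,0,0,0,0,0,0],[2.5,0,0,0,0,0,0]]]'| grep -E "pos|force"
python3 -m pendant '[[[0.2,0,0,0,0,0,0],[0.5,0,0,0,0,0,0],[0.8,0,0,0,0,0,0],[1.1,0,0,0,0,0,0],[1.4,0,0,0,0,0,0],[1.7,0,0,0,0,0,0],[1.9,0,0,0,0,0,0],[2,0,0,0,0,0,0],[2,0,0,0,0,0,0],[2,0,0,0,0,0,0],[2,0,0,0,0,0,0]]]'| grep -E "pos|force"
python3 - <<'E'
from h import *
d=cam('side');save('side2',cv2.resize(d['image'][120:260,260:420],None,fx=5,fy=5)[:600])
E
```

```text
tool_pos: [0.5324, -0.2216, 0.0473]
contact_force: [0.4, -0.5, 5.7]
tool_pos: [0.5126, -0.2229, 0.0473]
contact_force: [0.5, 0.2, 6.2]
```

View pics/side2.png

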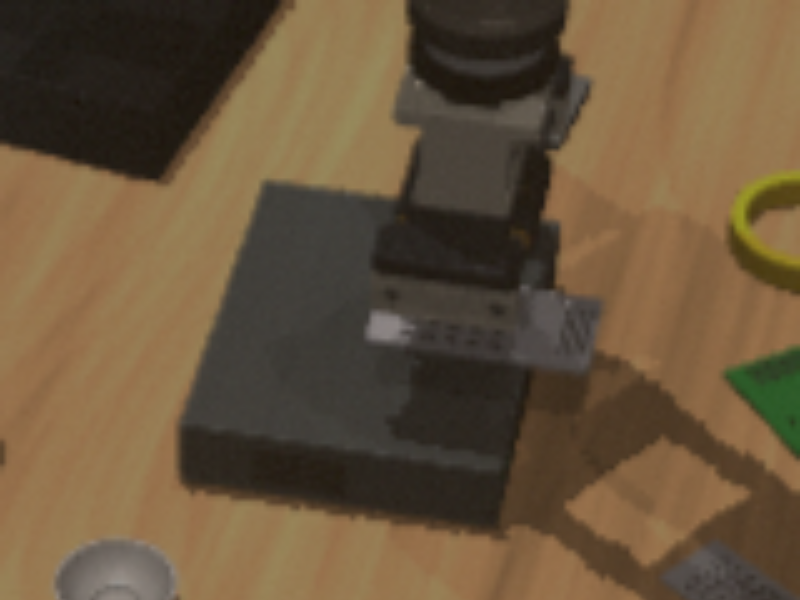

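The plate now overhangs the front edge: front end at about (590,335), edge at about (525,340), so roughly 33 mm, still square. I'll add 8 mm, then lift off.

```bash
python3 -m pendant '[[[0.2,0,0,0,0,0,0],[0.4,0,0,0,0,0,0],[0.6,0,0,0,0,0,0],[0.8,0,0,0,0,0,0],[0.8,0,0,0,0,0,0],[0.8,0,0,0,0,0,0],[0.8,-0.1,0,0,0,0,0],[0.8,-0.3,0,0,0,0,0],[0.8,-1,0,0,0,0,0],[0.8,-2.5,0,0,0,0,0],[1.5,-4.5,0,0,0,0,4],[3,-6.5,0,0,0,0,9.1],[4.5,-7.5,0,0,0,0,9.1],[6,-8,0,0,0,0,9.1],[6,-8,0,0,0,0,9.1],[6,-8,0,0,0,0,9.1]]]'| grep -E "time|pos|force"
python3 - <<'E'
from h import *
d=cam('wrist');save('w2',d['image'])
t=cam('top');im=t['image']
vv,uu=np.mgrid[0:480,0:640]
m=(uu>395)&(uu<445)&(vv>185)&(vv<285)&(im.min(-1)>125)&((im.max(-1).astype(int)-im.min(-1))<30)
n,l,st,c=cv2.connectedComponentsWithStats(m.astype(np.uint8));print(st[1:][st[1:,4]>50])
go([.4528,-.2264,.0267],.066-np.pi)
E
```

```text
time: 9.85
tool_pos: [0.4522, -0.2264, 0.1266]
contact_force: [-0.9, 0.6, 0.3]
[[404 224  28  30 622]
 [431 248  10  12  62]]
shift [-0.03  9.95  0.01] turn [ 0. -0.  0.]
```

View pics/w2.png

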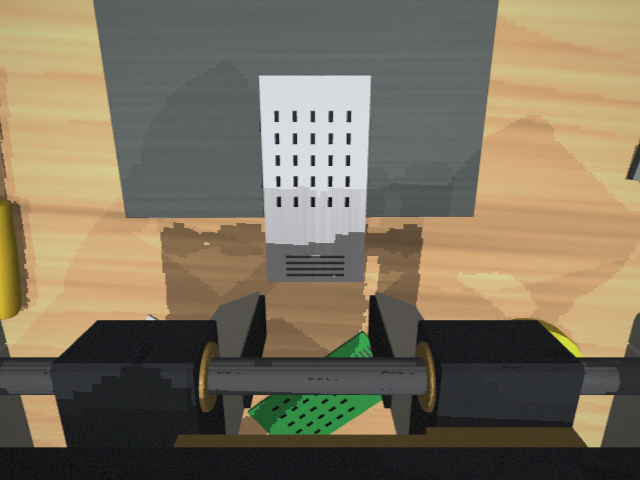

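The wrist view shows the plate overhanging: corners (260,76), (371,76), (364,281), (267,281), with the switch edge at row 217.

```bash
python3 - <<'E'
from h import *
d=dict(np.load('wrist.npz'))
c=world(d,[260,371,364,267],[76,76,281,281],.047);print(c.round(4))
print('ctr',c.mean(0)); f=(c[2]+c[3])/2;b=(c[0]+c[1])/2;x=b-f;print('len',np.linalg.norm(x),'yaw',np.arctan2(x[1],x[0]),'front',f)
e=world(d,[126,474],[217,216],.044);print(e.round(4),e.mean(0))
E
```

```text
[[ 0.5499 -0.19    0.047 ]
 [ 0.5537 -0.2494  0.047 ]
 [ 0.4349 -0.2575  0.047 ]
 [ 0.431  -0.1969  0.047 ]]
ctr [ 0.49238131 -0.22342792  0.047     ]
len 0.11909404301342527 yaw 0.06343324783284174 front [ 0.43295405 -0.22720265  0.047     ]
[[ 0.466  -0.1108  0.044 ]
 [ 0.4801 -0.3197  0.044 ]] [ 0.47301857 -0.21524673  0.044     ]
```

```bash
python3 -m pendant '[[[0,1.5,0,0,0,0,9.1],[0,4,0,0,0,0,9.1],[0,6.5,0,0,0,0,9.1],[0,8.5,0,0,0,0,9.1],[0,9.5,0,0,0,0,9.1],[0,9.9,0,0,0,0,9.1],[0,9.95,0,0,0,0,8],[0,9.95,0,0,0,0,7],[0,9.95,0,0,0,0,6.4],[0,9.95,0,0,0,0,5.5],[0,9.95,0,0,0,0,5.5],[0,9.95,0,0,0,0,5.5],[0,9.95,0,0,0,0,5.5]]]' 25
```

```text
time: 11.25
tool_pos: [0.4526, -0.2266, 0.0275]
tool_rot: [-1.57, 0.001, -3.076]
contact_force: [0.2, -1.4, 1.0]
opening: 0.0589
```

```bash
python3 -m pendant '[[[0,0,0,0,0,0,5],[0,0,0,0,0,0,5],[0,-0.1,0,0,0,0,5],[0,-0.3,0,0,0,0,5],[0,-0.7,0,0,0,0,5],[0,-1.5,0,0,0,0,5],[0,-2.5,0,0,0,0,5],[0,-4,0,0,0,0,5],[0,-5.5,0,0,0,0,5],[0,-6.5,0,0,0,0,5],[0,-7,0,0,0,0,5],[0,-7,0,0,0,0,5]]]' 40
python3 - <<'E'
from h import *
d=cam('wrist');save('w3',d['image'])
vv,uu=np.mgrid[0:480,0:640]
im=d['image'];m=(uu>200)&(uu<450)&(vv<300)&(im.min(-1)>140)&((im.max(-1).astype(int)-im.min(-1))<25)
n,l,st,c=cv2.connectedComponentsWithStats(m.astype(np.uint8));i=1+np.argmax(st[1:,4]);print(st[i])
P=world(d,uu[l==i],vv[l==i]);P=P[d['range_z'][l==i]>0]
A=np.c_[P[:,:2]-P[:,:2].mean(0),np.ones(len(P))];print('plane',np.linalg.lstsq(A,P[:,2],rcond=None)[0],P.min(0),P.max(0))
E
```

```text
time: 12.45
tool_pos: [0.4527, -0.2266, 0.098]
tool_rot: [-1.57, 0.001, -3.076]
contact_force: [0.2, 1.4, -0.6]
opening: 0.0584
[  215    49   194   241 38755]
plane [-0.01070842  0.02661554  0.11631554] [ 0.43844032 -0.2822762  -0.00150132] [ 0.56469942 -0.18876591  0.11899389]
```

View pics/w3.png

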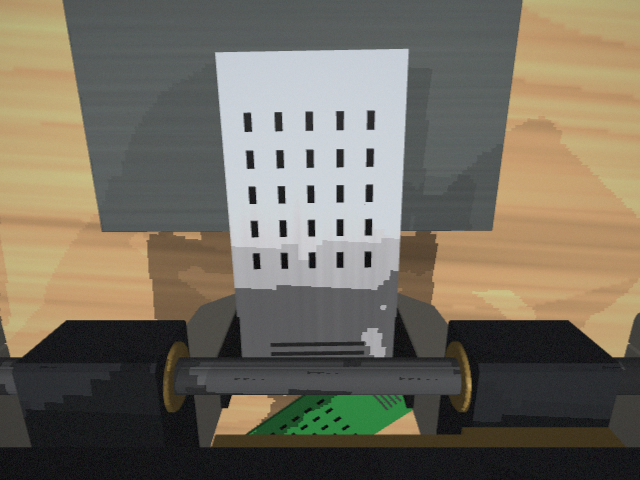

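The plate is held by its front end and looks level, with its inner end at (216,53)–(408,49). Next I measure the recess axis from the first top image.

```bash
python3 - <<'E'
from h import *
d=dict(np.load('top.npz'))
d0=cam('top');im0=cv2.imread('pics/top1.png')
g=cv2.cvtColor(im0,cv2.COLOR_BGR2GRAY).astype(float)
L=[];R=[]
for v in range(232,260):
    r=g[v,190:250]
    w=np.nonzero(r>185)[0]
    if len(w)<4: continue
    a,b=w[0],w[-1]
    f=lambda i,j:i+(r[i]-165)/(r[i]-r[j])*(j-i)
    L.append((190+f(a,a-1),v));R.append((190+f(b,b+1),v))
L=np.array(L);R=np.array(R);print(g[255,198:245].astype(int))
for E in (L,R):
    W=world(d0,E[:,0],E[:,1],.046);k=np.polyfit(W[:,0],W[:,1],1);print('slope',np.arctan(k[0]),'y at x=.47',np.polyval(k,.47),'at .53',np.polyval(k,.53),'res',np.std(W[:,1]-np.polyval(k,W[:,0])))
# plate in hand, robust plane
d=dict(np.load('wrist.npz'))
uu,vv=np.meshgrid(np.arange(245,380),np.arange(70,280))
P=world(d,uu,vv).reshape(-1,3);P=P[(P[:,2]>.09)]
for _ in range(3):
    A=np.c_[P[:,:2]-P[:,:2].mean(0),np.ones(len(P))];k=np.linalg.lstsq(A,P[:,2],rcond=None)[0];r=P[:,2]-A@k;P=P[abs(r)<2*r.std()]
print('plane',k,r.std(),P.mean(0))
print(world(d,[216,408],[53,49],.118))
E
```

```text
[126 126 125 126 123 111  97 114 155 179 180 181 181 181 181 180 180 180
 180 180 178 175 176 174 171 170 169 167 159 148 146 154 178 180 177 155
 111 116 125 127 127 127 127 128 126 125 125]Traceback (most recent call last):
  File "<stdin>", line 15, in <module>
IndexError: too many indices for array: array is 1-dimensional, but 2 were indexed
```

```bash
python3 - <<'E'
from h import *
d0=dict(np.load('top.npz'));im0=cv2.imread('pics/top1.png')
g=cv2.cvtColor(im0,cv2.COLOR_BGR2GRAY).astype(float)
L=[];R=[]
for v in range(232,260):
    r=g[v,190:250];w=np.nonzero(r>150)[0];a,b=w[0],w[-1]
    f=lambda i,j:i+(r[i]-150)/(r[i]-r[j])*(j-i)
    L.append((190+f(a,a-1),v));R.append((190+f(b,b+1),v))
for E in (L,R):
    E=np.array(E);W=world(d0,E[:,0],E[:,1],.046)
    for _ in range(3):
        k=np.polyfit(W[:,0],W[:,1],1);r=W[:,1]-np.polyval(k,W[:,0]);W=W[abs(r)<2*r.std()+1e-4]
    print('slope',np.arctan(k[0]),'y at x=.47',np.polyval(k,.47),'at .53',np.polyval(k,.53),'res',r.std(),len(W))
d=dict(np.load('wrist.npz'))
uu,vv=np.meshgrid(np.arange(245,380),np.arange(70,280))
P=world(d,uu,vv).reshape(-1,3);P=P[(P[:,2]>.09)]
for _ in range(3):
    A=np.c_[P[:,:2]-P[:,:2].mean(0),np.ones(len(P))];k=np.linalg.lstsq(A,P[:,2],rcond=None)[0];r=P[:,2]-A@k;P=P[abs(r)<2*r.std()]
print('plane',k,r.std(),P.mean(0))
print(world(d,[216,408],[53,49],.118))
c=np.array([.558,.2205]);x=np.array([np.cos(-.14),np.sin(-.14)]);print('mouth',c-.091*x,'home',c-.035*x)
E
```

```text
slope -0.14912912716488244 y at x=.47 0.26639443143204244 at .53 0.25737975723957474 res 0.0004016939884543859 28
slope -0.14347760127043316 y at x=.47 0.20411012299135844 at .53 0.19544190432162412 res 0.0002015696521503058 28
plane [-0.00822799 -0.00110981  0.11658765] 0.000551700193036287 [ 0.51308755 -0.22135808  0.11658882]
[[ 0.54959132 -0.18966104  0.118     ]
 [ 0.55454074 -0.24827083  0.118     ]]
mouth [0.46789034 0.23319842] home [0.52334244 0.22538401]
```

```bash
python3 - <<'E'
from h import *
go([.361,.25,.12],-.143+np.pi)
E
```

```text
shift [  5.96  -2.29 -48.12] turn [0.    0.209 0.001]
```

```bash
python3 -m pendant '[[[0,-0.3,-0.5,0,0,0,5],[0.2,-1,-1.5,0,0.01,0,5],[0.5,-1.6,-3.5,0,0.02,0,5],[0.9,-2.2,-6.5,0,0.03,0,5],[1.3,-2.3,-10,0,0.05,0,5],[1.7,-2.3,-13.5,0,0.07,0,5],[2.1,-2.3,-17,0,0.09,0,5],[2.5,-2.3,-20.5,0,0.11,0,5],[3,-2.3,-24,0,0.125,0,5],[3.4,-2.3,-27.5,0,0.14,0,5],[3.8,-2.3,-31,0,0.155,0,5],[4.3,-2.3,-34.5,0,0.17,0,5],[4.7,-2.3,-38,0,0.18,0,5],[5.2,-2.3,-41.5,0,0.19,0,5],[5.5,-2.3,-44.5,0,0.2,0,5],[5.8,-2.3,-46.7,0,0.205,0,5],[5.96,-2.3,-47.7,0,0.209,0,5],[5.96,-2.3,-48.1,0,0.209,0,5],[5.96,-2.3,-48.1,0,0.209,0,5],[5.96,-2.3,-48.1,0,0.209,0,5]]]'
python3 - <<'E'
from h import *
d=cam('wrist');save('w4',d['image'])
E
```

```text
time: 14.55
tool_pos: [0.3614, 0.2489, 0.1202]
tool_rot: [-1.57, -0.0, 2.998]
contact_force: [0.1, -0.2, -0.7]
opening: 0.0588
```

View pics/w4.png

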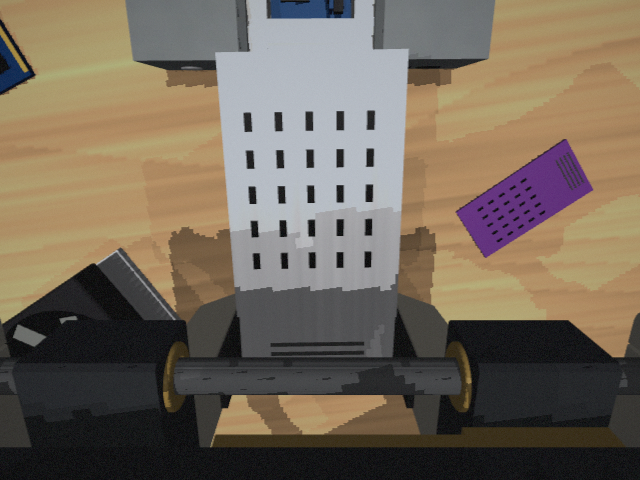

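The wrist view shows the recess mouth at the top, edges at about (248,45) and (374,45), behind the plate's inner end at (217,53)–(408,49). I'll extract exact edges.

```bash
python3 - <<'E'
from h import *
d=dict(np.load('wrist.npz'));g=cv2.cvtColor(d['image'],cv2.COLOR_RGB2GRAY).astype(int)
for v in (4,20,36): print(v,g[v,228:264].tolist(),g[v,362:392].tolist())
vv,uu=np.mgrid[0:480,0:640];P=world(d,uu,vv)
for v in (4,20,36): print(v,(P[v,228:264:2,2]*1000).round().astype(int),(P[v,362:392:2,2]*1000).round().astype(int))
print('face col200',g[45:75,200].tolist(),'col440',g[45:75,440].tolist())
# plate long edges
L=[];R=[]
for v in range(72,200,4):
    r=g[v]; 
    gr=np.diff(r); L.append((205+np.argmax(gr[205:245])+1,v)); R.append((385+np.argmin(gr[385:425])+1,v))
for E in (L,R):
    E=np.array(E,float);W=world(d,E[:,0]-.0,E[:,1],.12+.0188+.0007);
    for _ in range(3):
        k=np.polyfit(W[:,0],W[:,1],1);r=W[:,1]-np.polyval(k,W[:,0]);W=W[abs(r)<2*r.std()+1e-5]
    print('edge yaw',np.arctan(k[0]),'y at tool x.361',np.polyval(k,.361),'at .46',np.polyval(k,.46),len(W))
E
```

```text
4 [117, 114, 115, 118, 114, 117, 117, 106, 86, 76, 82, 84, 87, 85, 86, 86, 82, 57, 116, 155, 165, 172, 177, 177, 178, 177, 178, 178, 177, 178, 178, 176, 178, 178, 177, 177] [176, 179, 178, 178, 179, 178, 178, 178, 178, 179, 142, 111, 75, 69, 82, 86, 86, 90, 88, 87, 86, 88, 92, 113, 119, 119, 119, 118, 119, 118]
20 [117, 117, 118, 115, 120, 118, 120, 119, 104, 86, 83, 85, 87, 85, 85, 85, 84, 76, 51, 86, 156, 171, 176, 180, 177, 179, 178, 180, 180, 180, 179, 178, 179, 178, 180, 180] [178, 181, 181, 180, 178, 179, 180, 180, 181, 179, 178, 158, 96, 74, 86, 86, 88, 88, 87, 87, 85, 82, 109, 122, 122, 119, 121, 122, 123, 119]
36 [120, 122, 120, 121, 122, 121, 121, 120, 122, 105, 82, 87, 88, 87, 89, 86, 89, 87, 72, 63, 148, 177, 180, 179, 182, 180, 178, 179, 181, 181, 181, 181, 180, 180, 181, 182] [181, 180, 181, 182, 182, 182, 182, 181, 181, 140, 106, 73, 70, 84, 87, 88, 90, 87, 89, 86, 85, 101, 118, 121, 119, 120, 120, 123, 122, 121]
4 [54 54 53 54 51 52 52 51 50 45 46 46 45 46 45 46 47 46] [47 46 44 46 46 46 45 51 52 52 53 53 54 55 53]
20 [55 53 53 55 54 52 53 50 50 47 46 46 47 45 46 46 46 44] [46 45 46 47 47 47 48 50 51 51 52 54 55 54 53]
36 [54 55 54 54 54 54 52 52 52 50 46 45 46 46 44 46 46 46] [46 44 45 46 45 47 50 51 54 53 53 54 55 54 55]
face col200 [122, 120, 123, 121, 121, 119, 120, 121, 122, 121, 123, 120, 120, 120, 120, 64, 35, 37, 36, 37, 36, 35, 61, 70, 59, 71, 91, 99, 101, 103] col440 [116, 117, 116, 117, 121, 120, 120, 117, 119, 120, 118, 118, 120, 119, 50, 38, 38, 40, 35, 36, 37, 29, 34, 51, 95, 99, 96, 93, 92, 96]
edge yaw -0.13058367357016798 y at tool x.361 0.27850526793387803 at .46 0.26550349762330366 32
edge yaw -0.1276933000708795 y at tool x.361 0.2182009146465365 at .46 0.20549011708652629 31
```

```bash
python3 - <<'E'
from h import *
d=dict(np.load('wrist.npz'))
v=np.array([4,20,36])
t1=world(d,np.array([235.5,236.2,237.1]),v,.054);t2=world(d,np.array([384.7,383.7,383.2]),v,.054)
b1=world(d,np.array([245.8,247,247.5]),v,.046);b2=world(d,np.array([372.8,373.8,371.9]),v,.046)
for a,b in((t1,t2),(b1,b2)): print(np.linalg.norm(a-b,axis=1),((a+b)/2)[:,:2].round(4).tolist())
g=cv2.cvtColor(d['image'],cv2.COLOR_RGB2GRAY).astype(float)
E=[(u,45+np.argmin(np.diff(g[45:70,u]))+.5) for u in list(range(145,212,3))+list(range(412,480,3))]
E=np.array(E);W=world(d,E[:,0],E[:,1],.054);k=np.polyfit(W[:,1],W[:,0],1);r=W[:,0]-np.polyval(k,W[:,1])
print('face yaw',-np.arctan(k[0]),'x at y=.234',np.polyval(k,.234),r.std())
E=[(u,45+np.argmin(np.diff(g[45:70,u]))) for u in (200,440)]
print(d['camera_from_world'][:3,3], status.observe()['tool_pos'])
E
```

```text
[0.07189212 0.07183222 0.07191873] [[0.4916, 0.2326], [0.4847, 0.2337], [0.4778, 0.2347]]
[0.06338017 0.06395643 0.0634234 ] [[0.4933, 0.2329], [0.4862, 0.2334], [0.479, 0.2348]]
face yaw -0.13998116131668645 x at y=.234 0.4670844151727593 0.0001471279091827711
[ 0.2977796  -0.29944019 -0.38886474] [0.36144547 0.24884356 0.12016829]
```

```bash
python3 - <<'E'
from h import *
go([.4496,.2392,.056],-.1555+np.pi)
E
```

```text
shift [-8.86  6.42 -0.32] turn [-0.     0.011  0.   ]
```

```bash
python3 -m pendant '[[[-1,0,0,0,0.003,0,5],[-3,0.5,-0.1,0,0.006,0,5],[-5,1.5,-0.2,0,0.009,0,5],[-7,3,-0.3,0,0.011,0,5],[-8.3,4.5,-0.3,0,0.011,0,5],[-8.86,5.7,-0.32,0,0.011,0,5],[-8.86,6.3,-0.32,0,0.011,0,5],[-8.86,6.42,-0.32,0,0.011,0,5],[-8.86,6.42,-0.32,0,0.011,0,5],[-8.86,6.42,-0.32,0,0.011,0,5]]]'
python3 - <<'E'
from h import *
d=cam('wrist');save('w5',d['image'])
s=cam('side');
a=d['image'][0:300,100:500];b=cv2.resize(s['image'][240:370,220:393],None,fx=2.31,fy=2.31)[:300,:400]
save('c5',np.hstack([cv2.resize(a,(400,300)),b]))
go([.4496,.2392,.0295],-.1555+np.pi)
E
```

```text
time: 15.6
tool_pos: [0.4494, 0.2404, 0.0566]
tool_rot: [-1.571, 0.001, 2.988]
contact_force: [-0.1, -0.3, -0.1]
opening: 0.0586
shift [-0.03  2.72  0.12] turn [ 0.     0.002 -0.001]
```

View pics/c5.png

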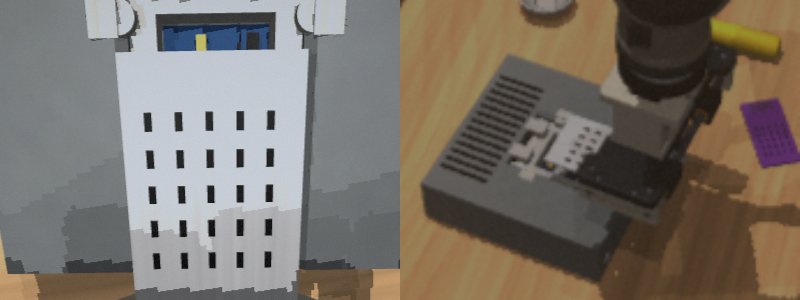

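The wrist crop shows the plate above the recess, with the guide slope showing only on its right (308–315), so it sits about 1 mm too far left, as the tool pose also says. I'll correct that and go down slowly.

```bash
python3 -m pendant '[[[0,0,0.06,0,0.001,0,5],[0,0.3,0.12,0,0.002,0,5],[-0.03,0.8,0.12,0,0.002,0,5],[-0.03,1.2,0.12,0,0.002,0,5],[-0.03,1.5,0.12,0,0.002,0,5],[-0.03,1.7,0.12,0,0.002,0,5],[-0.03,1.8,0.12,0,0.002,0,5],[-0.03,1.8,0.12,0,0.002,0,5],[-0.03,1.8,0.12,0,0.002,0,5]]]'
python3 -m pendant '[[[0,0.05,0,0,0,0,5],[0,0.1,0,0,0,0,5],[0,0.15,0,0,0,0,5],[0,0.2,0,0,0,0,5],[0,0.25,0,0,0,0,5],[0,0.3,0,0,0,0,5],[0,0.35,0,0,0,0,5],[0,0.4,0,0,0,0,5],[0,0.4,0,0,0,0,5]]]'
```

```text
time: 16.6
tool_pos: [0.4496, 0.239, 0.038]
tool_rot: [-1.571, 0.0, 2.985]
contact_force: [0.4, -0.3, -1.2]
opening: 0.0589
time: 17.5
tool_pos: [0.4495, 0.2389, 0.0339]
tool_rot: [-1.571, -0.0, 2.985]
contact_force: [0.2, 0.2, -0.3]
opening: 0.0586
```

```bash
python3 -m pendant '[[[0,0.04,0,0,0,0,5],[0,0.08,0,0,0,0,5],[0,0.12,0,0,0,0,5],[0,0.16,0,0,0,0,5],[0,0.2,0,0,0,0,5],[0,0.2,0,0,0,0,5]]]'
python3 -m pendant '[[[0,0.03,0,0,0,0,5],[0,0.06,0,0,0,0,5],[0,0.1,0,0,0,0,5],[0,0.1,0,0,0,0,5]]]'
```

```text
time: 18.1
tool_pos: [0.4495, 0.2389, 0.0319]
tool_rot: [-1.571, -0.0, 2.985]
contact_force: [-0.1, -0.1, -0.4]
opening: 0.059
time: 18.5
tool_pos: [0.4495, 0.2389, 0.0309]
tool_rot: [-1.571, -0.0, 2.985]
contact_force: [0.2, -0.5, -1.2]
opening: 0.0584
```

```bash
python3 -m pendant '[[[0,0.03,0,0,0,0,5],[0,0.06,0,0,0,0,5],[0,0.06,0,0,0,0,5],[0,0.06,0,0,0,0,5]]]'
python3 -m pendant '[[[0,0.03,0,0,0,0,5],[0,0.06,0,0,0,0,5],[0,0.06,0,0,0,0,5],[0,0.06,0,0,0,0,5]]]'
```

```text
time: 18.9
tool_pos: [0.4495, 0.239, 0.0304]
tool_rot: [-1.571, 0.0, 2.985]
contact_force: [0.0, 0.6, -0.6]
opening: 0.0587
time: 19.3
tool_pos: [0.4496, 0.239, 0.0298]
tool_rot: [-1.571, 0.0, 2.985]
contact_force: [0.3, 0.5, 0.1]
opening: 0.0585
```

```bash
python3 - <<'E'
from h import *
d=cam('wrist');save('w6',d['image'][0:300,60:560])
print(status.observe()['contact_force'])
uu,vv=np.meshgrid(np.arange(245,380),np.arange(70,280))
P=world(d,uu,vv).reshape(-1,3);P=P[(P[:,2]>.044)]
for _ in range(3):
    A=np.c_[P[:,:2]-P[:,:2].mean(0),np.ones(len(P))];k=np.linalg.lstsq(A,P[:,2],rcond=None)[0];r=P[:,2]-A@k;P=P[abs(r)<2*r.std()]
print('plane',k,r.std(),P.mean(0))
E
```

```text
[-0.84991313 -0.71079923  0.81196669]
plane [0.00012096 0.00063187 0.04892292] 0.0005536969567882484 [0.50973512 0.23047692 0.04892174]
```

View pics/w6.png

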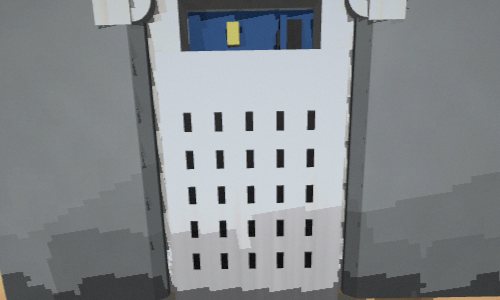

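The plate sits between the guide walls with an even gap each side. It is level, its top at 0.0489, so it is resting on the ledges. Releasing.

```bash
python3 -m pendant '[[[0,0,0,0,0,0,6.2],[0,0,0,0,0,0,6.5],[0,0,0,0,0,0,7],[0,0,0,0,0,0,8],[0,0,0,0,0,0,9],[0,0,0,0,0,0,9.1],[0,0,0,0,0,0,9.1],[0,-0.5,0,0,0,0,9.1],[0,-1.5,0,0,0,0,9.1],[0,-3,0,0,0,0,9.1],[0.5,-4.5,0,0,0,0,7],[2,-5,0,0,0,0,4],[3.5,-5,0,0,0,0,1],[4,-5,0,0,0,0,0],[4,-5,0,0,0,0,0],[4,-5,0,0,0,0,0]]]' 20
python3 - <<'E'
from h import *
d=cam('wrist');save('w7',d['image'])
s=status.observe();print(s['contact_force'],s['opening'])
go([.4099,.2443,.036],-.141+np.pi)
E
```

```text
time: 20.95
tool_pos: [0.4103, 0.2453, 0.0798]
tool_rot: [-1.571, 0.0, 2.986]
contact_force: [0.5, 0.4, 0.5]
opening: 0.048
[ 0.25813979  1.24884508 -0.0044533 ] 0.04335124341923914
shift [0.04 4.38 0.1 ] turn [ 0.    -0.015 -0.   ]
```

View pics/w7.png

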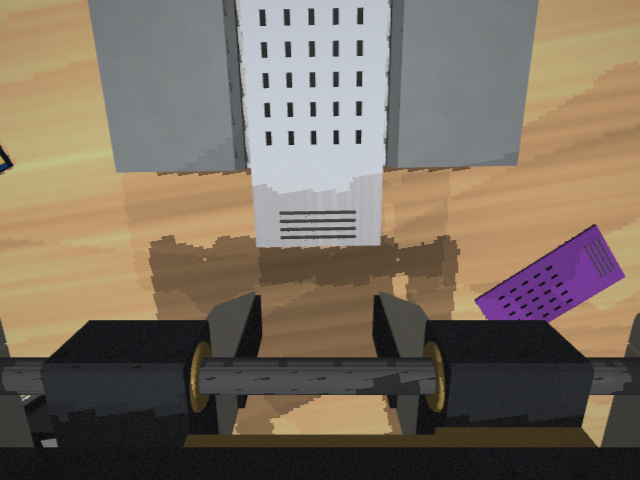

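The plate lies in the guides, grooved end outermost, front edge at (257,246)–(381,245). Now I close the fingers and lower them in front of it.

```bash
python3 -m pendant '[[[0.2,0,0.05,0,-0.005,0,0],[0.4,0,0.1,0,-0.015,0,0],[0.4,0,0.1,0,-0.015,0,0],[0.4,0.5,0.1,0,-0.015,0,0],[0.4,1.5,0.1,0,-0.015,0,0],[0.4,3,0.1,0,-0.015,0,0],[0.4,4,0.1,0,-0.015,0,0],[0.4,4.4,0.1,0,-0.015,0,0],[0.4,4.4,0.1,0,-0.015,0,0],[0.4,4.4,0.1,0,-0.015,0,0]]]' 20
python3 - <<'E'
from h import *
d=dict(np.load('wrist.npz'));c=world(d,[257,381],[246.5,245.5],.0485);f=c.mean(0);print(c,f)
x=np.array([np.cos(.141),-np.sin(.141)]);s=status.observe();q=s['tool_pos'][:2]-f[:2]
e=world(d,[170,460],[172,167],.054);print(e)
print('tool rel front, along/lat',q@x,q@np.array([-x[1],x[0]]),'front rel mouth',(f[:2]-[.4674,.2362])@x,(f[:2]-[.4674,.2362])@np.array([-x[1],x[0]]))
E
```

```text
time: 22.0
tool_pos: [0.4061, 0.2449, 0.0359]
tool_rot: [-1.571, 0.0, 3.0]
contact_force: [-0.6, -0.1, 0.6]
opening: 0.0005
[[0.43409867 0.27025917 0.0485    ]
 [0.42524178 0.21085324 0.0485    ]] [0.42967022 0.2405562  0.0485    ]
[[0.47603328 0.30036245 0.054     ]
 [0.45814986 0.17292937 0.054     ]]
tool rel front, along/lat -0.023895692156638542 0.0009816957970226073 front rel mouth -0.03796753629052546 -0.0009893164149356154
```

```bash
python3 -m pendant '[[[-0.2,0,0.05,0,0,0,0],[-0.5,0,0.1,0,0,0,0],[-0.8,0,0.1,0,0,0,0],[-1.0,0,0.1,0,0,0,0],[-1.2,0,0.1,0,0,0,0],[-1.3,0,0.1,0,0,0,0],[-1.4,0,0.1,0,0,0,0],[-1.5,0,0.1,0,0,0,0],[-1.6,0,0.1,0,0,0,0],[-1.7,0,0.1,0,0,0,0],[-1.8,0,0.1,0,0,0,0],[-1.9,0,0.1,0,0,0,0],[-2,0,0.1,0,0,0,0]]]'
python3 -m pendant '[[[-0.1,0,0,0,0,0,0],[-0.2,0,0,0,0,0,0],[-0.3,0,0,0,0,0,0],[-0.3,0,0,0,0,0,0]]]'
```

```text
time: 23.3
tool_pos: [0.4257, 0.241, 0.0358]
tool_rot: [-1.571, -0.0, 3.0]
contact_force: [-0.2, 0.1, -0.7]
opening: 0.0004
time: 23.7
tool_pos: [0.4287, 0.2406, 0.0358]
tool_rot: [-1.571, 0.0, 3.0]
contact_force: [0.3, 0.2, 0.6]
opening: 0.0005
```

```bash
python3 -m pendant '[[[-0.1,0,0,0,0,0,0],[-0.2,0,0,0,0,0,0],[-0.3,0,0,0,0,0,0]]]'|grep -E "pos|force"
python3 -m pendant '[[[-0.1,0,0,0,0,0,0],[-0.2,0,0,0,0,0,0],[-0.3,0,0,0,0,0,0]]]'|grep -E "pos|force"
python3 -m pendant '[[[-0.1,0,0,0,0,0,0],[-0.2,0,0,0,0,0,0],[-0.3,0,0,0,0,0,0]]]'|grep -E "pos|force"
```

```text
tool_pos: [0.4309, 0.2401, 0.0357]
contact_force: [-3.1, 1.5, 1.5]
tool_pos: [0.4339, 0.2396, 0.0356]
contact_force: [-2.3, 0.8, -0.2]
tool_pos: [0.4378, 0.2393, 0.0358]
contact_force: [-2.1, 1.0, 0.4]
```

Catches met and passed. Continuing gently.

```bash
python3 -m pendant '[[[-0.1,0,0,0,0,0,0],[-0.2,0,0,0,0,0,0],[-0.3,0,0,0,0,0,0],[-0.4,0,0,0,0,0,0],[-0.5,0,0,0,0,0,0],[-0.6,0,0,0,0,0,0],[-0.7,0,0,0,0,0,0],[-0.8,0,0,0,0,0,0],[-0.9,0,0,0,0,0,0],[-1,0,0,0,0,0,0],[-1.1,0,0,0,0,0,0],[-1.1,0,0,0,0,0,0]]]'|grep -E "pos|force"
python3 -m pendant '[[[-0.05,0,0,0,0,0,0],[-0.1,0,0,0,0,0,0],[-0.15,0,0,0,0,0,0],[-0.2,0,0,0,0,0,0],[-0.2,0,0,0,0,0,0]]]'|grep -E "pos|force"
```

```text
tool_pos: [0.4488, 0.2378, 0.0359]
contact_force: [-0.2, 0.7, -0.2]
tool_pos: [0.4505, 0.2375, 0.0358]
contact_force: [-2.2, 0.9, 0.2]
```

```bash
python3 -m pendant '[[[-0.05,0,0,0,0,0,0],[-0.1,0,0,0,0,0,0],[-0.1,0,0,0,0,0,0]]]'|grep -E "pos|force"
python3 -m pendant '[[[-0.05,0,0,0,0,0,0],[-0.1,0,0,0,0,0,0],[-0.1,0,0,0,0,0,0]]]'|grep -E "pos|force"
```

```text
tool_pos: [0.4515, 0.2373, 0.0358]
contact_force: [-1.0, 0.4, 0.2]
tool_pos: [0.4524, 0.2372, 0.0358]
contact_force: [-1.1, 0.8, 0.6]
```

```bash
python3 -m pendant '[[[-0.05,0,0,0,0,0,0],[-0.1,0,0,0,0,0,0],[-0.1,0,0,0,0,0,0]]]'|grep -E "pos|force"
python3 -m pendant '[[[-0.05,0,0,0,0,0,0],[-0.05,0,0,0,0,0,0]]]'|grep -E "pos|force"
```

```text
tool_pos: [0.4534, 0.237, 0.0358]
contact_force: [-1.7, 0.5, 0.6]
tool_pos: [0.4535, 0.237, 0.0357]
contact_force: [-2.7, 1.0, 2.5]
```

```bash
python3 -m pendant '[[[-0.05,0,0,0,0,0,0],[-0.05,0,0,0,0,0,0],[-0.05,0,0,0,0,0,0]]]'|grep -E "pos|force"
python3 -m pendant '[[[-0.05,0,0,0,0,0,0],[-0.05,0,0,0,0,0,0]]]'|grep -E "pos|force"
```

```text
tool_pos: [0.4537, 0.2369, 0.0357]
contact_force: [-5.0, 1.3, 1.6]
tool_pos: [0.4538, 0.2369, 0.0357]
contact_force: [-5.1, 2.0, 3.9]
```

The stop is felt: about 6 N with hardly any travel. Backing off, then a check.

```bash
python3 -m pendant '[[[0.1,0,0,0,0,0,0],[0.3,0,0,0,0,0,0],[0.7,0,0,0,0,0,0],[1.5,0,0,0,0,0,0],[3,0,0,0,0,0,0],[4,-1,0,0,0,0,0],[5,-3,0,0,0,0,0],[5.5,-5,0,0,0,0,0],[5.5,-6.5,0,0,0,0,0],[5.5,-7.5,0,0,0,0,0],[5.5,-7.8,0,0,0,0,0],[5.5,-7.8,0,0,0,0,0]]]'
python3 - <<'E'
from h import *
d=cam('wrist');save('w8',d['image'])
E
```

```text
time: 29.1
tool_pos: [0.4004, 0.2446, 0.1141]
tool_rot: [-1.571, 0.001, 3.0]
contact_force: [0.2, 0.4, -0.1]
opening: 0.0006
```

View pics/w8.png

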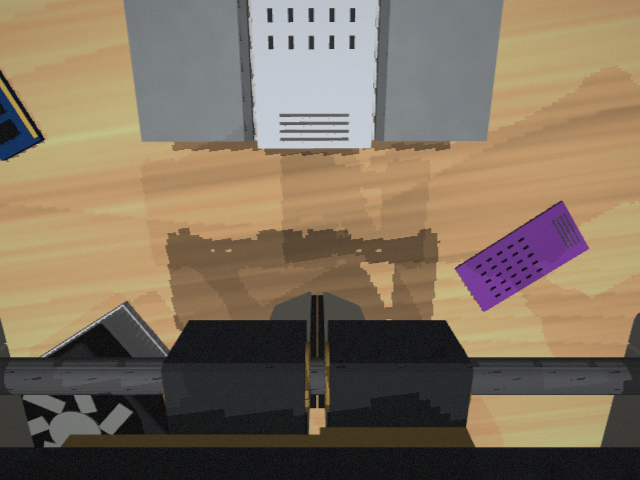

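The plate is in, its front edge at row ~149 and the computer's face edge at row ~141. I'll measure the protrusion.

```bash
python3 - <<'E'
from h import *
d=dict(np.load('wrist.npz'));g=cv2.cvtColor(d['image'],cv2.COLOR_RGB2GRAY).astype(float)
def line(us,z,a,b):
    E=np.array([(u,a+np.argmin(np.diff(g[a:b,u]))+.5) for u in us]);W=world(d,E[:,0],E[:,1],z)
    W=W[abs(W[:,0]-np.polyval(np.polyfit(W[:,1],W[:,0],1),W[:,1]))<.002]
    return np.polyfit(W[:,1],W[:,0],1)
F=line(list(range(150,235,4))+list(range(385,480,4)),.054,130,147);
Pl=line(range(262,370,4),.048,142,158)
y=.2405;print('yaws',-np.arctan(F[0]),-np.arctan(Pl[0]),'protrusion mm',1000*(np.polyval(F,y)-np.polyval(Pl,y))*np.cos(.14))
for v in (60,100): print(v,g[v,236:262].astype(int),g[v,366:392].astype(int))
s=status.observe();print(s['contact_force'])
E
```

```text
yaws -0.14079605979985876 -0.1293154496493569 protrusion mm 3.9278403746119412
60 [133 132 134 120  99  83  93  96  93  95  95  95  95  63 115 169 182 185
 197 198 199 199 198 197 199 196] [199 197 196 200 199 199 199 198 191 146 109  73  84  97  96 100 101  97
  98  96  98 114 130 133 135 135]
100 [131 132 133 129 132 125 105  78  88  95  92  94  96  96  94  64  76 160
 183 190 200 199 201 201 201 203] [201 201 201 200 201 202 198 200 199 139  76  89  99  96  99  98  99  97
  96 110 129 131 133 133 135 133]
[-0.62274815  0.82514123 -1.25707121]
```

Protrusion is 3.9 mm against a nominal 4, and the yaw difference is about 0.01 rad. The plate is home and the robot is clear, so I'm handing in.

```bash
python3 -c "
from cell import robot;print(robot.hand_in())"
```

```text
the job is handed in; nothing more can be done
None
```

The plate is in the computer's bay, fully home against the stop with its grooved end outermost, and the job is handed in. It took about 29 s of the 72 s; the hand-in reported no verdict.

- **Sliding out:** I pressed at about 6 N and edged the plate 68 mm, so it overhung the switch's front edge by 40 mm.
- **Carrying and laying:** I pinched it by its long edges and laid it on the ledges about 34 mm short of home.
- **Pushing in:** With closed fingers I pushed it past the catches, reading about 3 N there. I stopped when the stop was felt at about 5–6 N with hardly any further travel.

**Last checks:**
- The front end stands out 3.9 mm, against 4 mm nominal.
- The plate's angle to the computer is about 0.01 rad.
- A visible gap remains to both guide walls.
- The gripper is clear, with contact force at its noise level.

**Disagreement:** The bay's centre line from the first top image (body outline) and from the wrist camera differed by about 2–3 mm. I used the wrist camera, and the plate went in cleanly. I did not measure the bystanders again at the end, but nothing touched them on the way that I could see.

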